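# Exchange the reference block on the work table

## Task

Change the hardness reference block: the small flat steel block at the back of the aluminium rack shall go onto the middle of the round work table, and the larger flat block now on that table shall go onto the rear pad of the rack, in its place. The loupe and the steel cylinder stand in the way on the two smaller pads, so first stand both in the grey tray, and only when the two blocks have been exchanged put each of them back on the very pad it came from. Keep the loupe and the cylinder upright all the time, and leave the V-anvil and the small black anvil nearby where they are.

Things in the scene. Friction and masses are not known exactly. Their poses are not given: they have to be found in the camera images.
- rack: Fixed aluminium rack: base plate 6 mm thick, x -42 to +41, y -82 to +82 mm; fence along the rear edge, inner face at x = +36 mm, top 36 mm above the worktop. Three flat round grey pads on the plate: rear pad (64 mm) at this origin, two smaller (42 mm) at x = -18, y = +56 and -56 mm. Origin: on the worktop under the rear pad's centre; x to the fence, y left as seen facing the fence, z up.
- work_table: Fixed round steel table, 84 mm across its flat top face (96 mm at the foot), top face 16 mm above the worktop, with a fine dark ring near its rim. Origin: on the worktop, on its axis; z up.
- tray: Fixed shallow grey sample tray, 150 mm (x) by 240 mm (y), floor 3 mm thick, rim 18 mm high and 3 mm thick; empty at the start. Origin: centre of its underside; z up.
- loupe: Loose black measuring loupe, a round upright barrel 36 mm in diameter and 47 mm tall, about 0.06 kg; stands on one of the two smaller pads of the rack (which one changes). Origin: centre of its underside; z along its axis, up.
- cylinder: Loose plain bright steel cylinder, 36 mm in diameter and 34 mm tall, about 0.15 kg; stands on the other smaller pad of the rack. Origin: centre of its underside; z along its axis, up.
- small_block: Loose flat round steel reference block, 50 mm in diameter and 12 mm thick, about 0.18 kg; lies on the rear pad of the rack at the start. Origin: centre of its underside; z up.
- large_block: Loose flat round steel reference block, 60 mm in diameter and 15 mm thick, about 0.33 kg; lies on the round work table at the start. Origin: centre of its underside; z up.
- vee: Bystander: loose bright steel V-anvil, 53 mm in diameter, 34 mm tall, with a V cut in its top. Not to be moved. Origin: centre of its underside.
- spot_anvil: Bystander: loose small black bottle-shaped anvil, 27 mm in diameter, 36 mm tall. Not to be moved. Origin: centre of its underside.
Not all that is in view belongs to the job. Leave any green or purple look-alike of the cylinder alone.

How it is judged:
On the way, in this order (a step that is already met when the one before it is completed fails the run):
1. the loupe and the cylinder both stand in the tray (x of loupe in the frame of tray between -0.068 and 0.068 m and y of loupe in the frame of tray between -0.113 and 0.113 m and z of loupe in the frame of tray between 0 and 0.008 m and angle between each of loupe, cylinder's own z axis and vertical below 0.15 rad and x of cylinder in the frame of tray between -0.068 and 0.068 m and y of cylinder in the frame of tray between -0.113 and 0.113 m and z of cylinder in the frame of tray between 0 and 0.008 m), for 0.2 s.
2. the small block lies on the work table and the large block on the rear pad of the rack, while the loupe and the cylinder still stand in the tray (all of step 1 and horizontal distance between small_block and work_table below 0.012 m and z of small_block in the frame of work_table between 0.012 and 0.021 m and angle between each of small_block, large_block's own z axis and vertical below 0.1 rad and horizontal distance between large_block and rack below 0.012 m and z of large_block in the frame of rack between 0.002 and 0.011 m), for 0.2 s.
At the end, for the whole second after the job is handed in: The small block lies flat on the work table within 12 mm of its centre, the large block lies flat on the rear pad of the rack within 12 mm of its centre, the loupe and the cylinder each stand upright within 14 mm of where they stood at the start, and all four are at rest (horizontal distance between small_block and work_table below 0.012 m and z of small_block in the frame of work_table between 0.012 and 0.021 m and angle between each of small_block, large_block, loupe, cylinder's own z axis and vertical below 0.1 rad and horizontal distance between large_block and rack below 0.012 m and z of large_block in the frame of rack between 0.002 and 0.011 m and distance of each of loupe, cylinder from where it was at the start of the episode below 0.014 m and linear speed of each of loupe, cylinder, small_block, large_block below 0.02 m/s); the robot touches nothing.
It fails at once if the loupe is tipped by more than 0.6 rad (angle between loupe's own z axis and vertical above 0.6 rad).
It fails at once if the cylinder is tipped by more than 0.6 rad (angle between cylinder's own z axis and vertical above 0.6 rad).
It fails at once if the V-anvil is moved by more than 30 mm (distance of vee from where it was at the start of the episode above 0.03 m).
It fails at once if the small black anvil is moved by more than 30 mm (distance of spot_anvil from where it was at the start of the episode above 0.03 m).
It also fails if it takes over 144 s, if anything falls off the work surface, if the arm or the gripper's body presses on something with over 40 N, if the wrist force passes 120 N, or if a joint passes its speed limit or range.

## Robot

A 6-joint arm with a two-finger parallel gripper is mounted at the origin on a cart in front of the work surface, level with it; the furniture and walls round the work are solid. World frame = base frame: x ahead of the robot, y to its left, z up, the work surface at z = 0. Lengths are in m, angles in rad, forces in N, time in s.
With the tool pointing down it reaches from about 0.325 to 0.775 m from the base axis. Payload 5.5 kg.
Tool frame: the origin (TCP) lies midway between the tips of the shut fingers; the grasp point (between the pads) lies 19 mm behind it (manip.pinch_z is the distance from the TCP to the grasp point, in m); z points along the fingers, y is the line along which they close (so a half turn about z gives the same grasp; the last joint's range is limited). The gripper opens to 88 mm and grips with 3 to 60 N. Pads are 20 mm wide; open, the fingers measure 115 mm over their backs; the gripper's body (75 mm by 178 mm) begins 61 mm behind the grasp point.
Start: joints at [1.267, 0.091, 1.231, -0, 1.82, -0.057], TCP at [0.147, 0.582, 0.223] pointing down, gripper open.
Joint ranges: [-2.87, 2.87], [-0.86, 2.18], [0.17, 2.46], [-1.51, 4.65], [0.06, 2.69], [-2.65, 2.65]. Speed limits (rad/s): [2.57, 2.57, 3.01, 3.14, 3.14, 3.14].

## Interface

Orientations are given as [roll, pitch, yaw] about the fixed x, y, z axes, in that order (R = Rz(yaw) Ry(pitch) Rx(roll)).
In Python, from cell import manip gives the robot as it stands. The module is installed in compiled form; this text tells all that it offers.
- The arm moves only by the shell command python3 -m jog 'ROWS' [OPENING] [FORCE]. ROWS is JSON, a list of rows, each a list of 4 numbers: the shift along the tool's x, y, z each as a share of 0.1 m, from -1 to 1, then the turn about the tool's z as a share of 30 degrees, from -1 to 1. In form: [[x, y, z, twist], ...]. A call has 1 to 10 rows; each row is the pose to reach, as a shift and turn from the pose commanded when the call began, along the tool's axes at that moment; what a row does not reach only later rows make up. A row lasts 1/10 s, in which the tool goes at most 50 mm and 8.59 degrees, less where a joint would pass 70% of its speed; a pose out of reach is approached as far as the arm can. A call with a number of a shift or a turn outside -1 to 1 is refused whole. A call with a gripper value outside its range is refused whole. OPENING is the opening, from 0 (shut) to 1 (fully open), set as the call begins (- or left out, the last holds). The fingers move at their own pace and stop on an object; FORCE is the grip in N (left out, the last holds). Time passes only in rows, so rows that repeat a pose let the fingers close. It gives the time, the measured TCP pose, the force, the opening and the grip force at its end, in the units of the state.
- manip.observe(): the state, without advancing time (a new reading comes with each control period).
- manip.grab_frame(name): name is "scene" or "top" or "wrist"; returns a dict with "pixels" (384x512x3 uint8, red, green, blue), "range_z" (384x512 float32, m along the optical axis (not along the pixel's ray), 0 where there is no reading), "vertical_fov" (degrees; the focal length in pixels is half the picture's height over the tangent of half this angle, whatever the lens; pixels are square), "cx", "cy" (the principal point, pixels), "distortion" ([k1, k2, p1, p2, k3] as OpenCV has them; the pictures are not rectified), "position" and "attitude" of the camera in the world; the wrist camera has in their place "hand_eye" (4x4, takes a point from camera to tool coordinates, whose origin is the TCP and whose axes are the flange's). Camera axes: x right, y up, looking along -z (the intrinsics and any distortion apply to the point x, -y, -z); pixel columns grow to the right and rows downward; lengths in m; the calibration is good to about 2 mm. A picture is of the moment at which its call begins: read the wrist's pose just before it.
- manip.finish_job(): hands the job in; it is judged then, once.
Trained networks look in the newest picture that a camera, given by its name, has taken for a name from the list of things; names that differ only in an ending like _2 or _b are one class to them, and where a whole thing is asked for, a point or a joint stands for the part that bears it (a point fixed in the world has none). Each returns a list of dicts, best first, with "conf" (0 to 1); they miss things now and then, are a little off and sometimes report something else, mostly with a low value. They report only what shows in the picture. A call takes as long as a camera call. They do not tell look-alikes from the thing itself.
- manip.regions_of(camera, thing): "pixels" (384x512 bool, what is visible of it) and "box" ([left, top, right, bottom] in pixels, round what is visible of it).
- manip.place_of(camera, thing): "xy" ([column, row] in pixels: a listed point, or the origin of a listed thing).
The state is a dict: "time_s": time; "joints": joint angles; "qd": joint speeds; "tau": joint torques, N m; "ee_pos": TCP position; "ee_rot": TCP orientation; "force": force on the tool from outside, world axes, zero at the start; "torque": the same for the moment, N m; "grip_width": finger opening in m; "finger_force": force on a finger pad.
Only numpy, scipy, OpenCV 4.12 (cv2) and the standard library are available. Lean on these libraries where they do the work, as an engineer would, in place of code of your own. Each camera call takes 0.05 s, during which the arm holds its last target. There are 200 camera calls.

## Working session

There is one attempt and no reset: what is moved stays moved. The work goes in short steps, Python scripts to look and compute and a shell command to move; the robot and the scene stay as the last step left them, time stands still between calls to the robot, and variables do not carry over. Pictures are saved under pics/ and viewed, at most 14 in all, crops included, and the job is handed in when it is done.

```bash
mkdir -p pics; cat > h.py <<'E'
import numpy as np, cv2
from scipy.spatial.transform import Rotation as R
from cell import manip
def rot(a):
    a=np.array(a,float)
    return a if a.shape==(3,3) else (R.from_euler('xyz',a).as_matrix() if a.size==3 else R.from_quat(a).as_matrix())
def grab(n):
    s=manip.observe(); f=manip.grab_frame(n)
    if n=='wrist':
        T=np.eye(4); T[:3,:3]=rot(s['ee_rot']); T[:3,3]=s['ee_pos']; f['T']=T@np.array(f['hand_eye'])
    else:
        T=np.eye(4); T[:3,:3]=rot(f['attitude']); T[:3,3]=f['position']; f['T']=T
    fl=192/np.tan(np.radians(f['vertical_fov'])/2)
    f['K']=np.array([[fl,0,f['cx']],[0,fl,f['cy']],[0,0,1.]]); f['D']=np.array(f['distortion'],float)
    return f
def ray(f,uv):
    p=cv2.undistortPoints(np.array(uv,float).reshape(-1,1,2),f['K'],f['D']).reshape(-1,2)
    d=np.c_[p[:,0],-p[:,1],-np.ones(len(p))]
    return d@f['T'][:3,:3].T
def at_z(f,uv,z):
    d=ray(f,uv); o=f['T'][:3,3]; return o+d*((z-o[2])/d[:,2])[:,None]
def pts(f,mask):
    v,u=np.nonzero(mask&(f['range_z']>0)); z=f['range_z'][v,u]
    return f['T'][:3,3]+ray(f,np.c_[u,v])*z[:,None]
def save(f,n,crop=None,scale=1):
    im=f['pixels'][:,:,::-1]
    if crop: l,t,r,b=crop; im=im[t:b,l:r]
    cv2.imwrite('pics/'+n,cv2.resize(im,None,fx=scale,fy=scale,interpolation=cv2.INTER_CUBIC))
E
cat > a.py <<'E'
from h import *
ims=[]
for c in ['scene','top','wrist']:
    f=grab(c); save(f,c+'0.png'); 
    print(c,f['T'][:3,3].round(3),f['vertical_fov'],f['D'].round(3))
    for t in ['rack','work_table','tray','loupe','cylinder','small_block','large_block','vee','spot_anvil']:
        for r in manip.regions_of(c,t)[:3]:
            if r['conf']<.2: continue
            p=pts(f,r['pixels']); 
            if len(p)==0: print(t,'nodepth');continue
            zt=np.percentile(p[:,2],95); q=p[abs(p[:,2]-zt)<.004]
            print(t,round(r['conf'],2),'box',[int(x) for x in r['box']],'ztop',zt.round(4),'c',((q.max(0)+q.min(0))/2).round(4)[:2],'ext',np.ptp(q,axis=0)[:2].round(3),'px',[ (int(a['xy'][0]),int(a['xy'][1]),round(a['conf'],2)) for a in manip.place_of(c,t)[:2]])
print(manip.observe()); print(manip.pinch_z)
E
python3 a.py; ls pics; python3 -c "
import cv2,numpy as np
a=[cv2.imread(f'pics/{c}0.png') for c in ['scene','top']]
cv2.imwrite('pics/both.png',cv2.resize(np.vstack(a),None,fx=.78,fy=.78))"
```

```text
scene [0.053 0.81  0.456] 55.6617908732713 [-0.093  0.     0.     0.     0.   ]
rack 0.65 box [192, 192, 236, 226] ztop 0.0349 c [0.6504 0.0922] ext [0.033 0.154] px [(217, 216, 0.96)]
rack 0.56 box [219, 174, 236, 184] ztop 0.0328 c [ 0.7259 -0.1338] ext [0.051 0.048] px [(217, 216, 0.96)]
tray 0.41 box [261, 219, 273, 223] ztop 0.0173 c [0.4536 0.0729] ext [0.027 0.003] px []
loupe 0.74 box [206, 203, 218, 217] ztop 0.0523 c [0.586  0.1359] ext [0.034 0.033] px [(216, 212, 0.69), (212, 224, 0.5)]
cylinder 0.73 box [224, 196, 235, 208] ztop 0.0395 c [0.6113 0.026 ] ext [0.032 0.03 ] px [(242, 200, 0.69), (263, 199, 0.69)]
cylinder 0.67 box [258, 187, 263, 202] ztop 0.0338 c [ 0.5484 -0.061 ] ext [0.026 0.028] px [(242, 200, 0.69), (263, 199, 0.69)]
cylinder 0.49 box [235, 188, 250, 200] ztop 0.0336 c [ 0.6193 -0.0657] ext [0.027 0.028] px [(242, 200, 0.69), (263, 199, 0.69)]
vee 0.59 box [222, 172, 237, 186] ztop 0.0328 c [ 0.7259 -0.1354] ext [0.051 0.052] px [(229, 182, 0.64)]
spot_anvil 0.22 box [260, 219, 275, 227] ztop 0.3341 c [0.1655 0.6047] ext [0.006 0.007] px []
top [ 0.32
[... 1430 characters left out ...]
s': array([ 1.26730007e+00,  9.11142279e-02,  1.23073118e+00, -1.41156695e-05,
        1.81982868e+00, -5.66792118e-02]), 'qd': array([ 9.71033073e-04,  7.72244015e-04,  1.62104460e-03, -9.29648214e-04,
        4.48307190e-05,  2.72186418e-04]), 'tau': array([ 1.46460252e-04, -4.46181643e+01, -4.06499112e+01,  6.98257517e-02,
        1.95051794e-02,  7.50776337e-06]), 'ee_pos': array([0.14658393, 0.58181345, 0.22260507]), 'ee_rot': array([-3.14151057e+00,  9.04519017e-06,  2.89477213e+00]), 'force': array([0.6445952 , 0.97667556, 0.04500047]), 'torque': array([ 0.02823081, -0.00186572,  0.0244749 ]), 'finger_force': 0.0, 'grip_width': 0.0874814059647189}
0.0187
scene0.png
top0.png
wrist0.png
```

View pics/both.png

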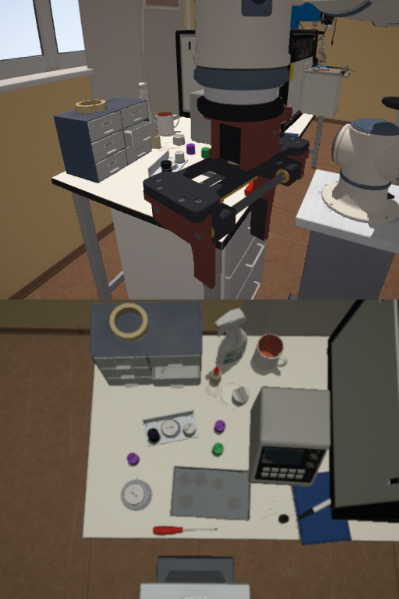

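The picture shows the rack at about px (217,165) in the top view. On its left pad is the black loupe (197,175), in the middle the small block (218,165) and on the right the bright cylinder (242,166). The purple look-alikes stand at (171,205) and (281,165) and the green one at (281,193). The steel cylinder of the job is therefore the one on the rack at (242,166). The tray is at (270,247), the table at (173,249), and a grey machine stands to the right of the tray.

```bash
cat >> h.py <<'E'
def go(x,y,z,yaw=None):
    """print tool-axis shift (units of 0.1 m) and twist (units of 30 deg) to a target"""
    s=manip.observe(); M=rot(s['ee_rot']); d=M.T@(np.array([x,y,z])-s['ee_pos'])
    t=0
    if yaw is not None:
        t=(-(yaw-s['ee_rot'][2])+np.pi/2)%np.pi-np.pi/2   # half-turn symmetric; tool z is down
    print('go',(d/0.1).round(3),'twist',round(np.degrees(t)/30,3),'yaw now',round(s['ee_rot'][2],3),'j6',s['joints'][5].round(2))
E
python3 - <<'E'
from h import *
f=grab('top'); p=pts(f,np.ones((384,512),bool))
xs=np.arange(.25,.86,.04); ys=np.arange(.3,-.34,-.04)
print('     ',*['%5.2f'%y for y in ys])
for x in xs[::-1]:
    print('%.2f'%x,*['%5.2f'%(max(p[(abs(p[:,0]-x)<.02)&(abs(p[:,1]-y)<.02)][:,2],default=0)) for y in ys])
go(.53,.10,.26,1.79)
s=manip.observe()
# tray edges
m=[r for r in manip.regions_of('top','tray')][0]['pixels']
q=pts(f,m); rect=cv2.minAreaRect((q[:,:2]*1000).astype(np.float32)); print(rect)
E
```

```text
0.30  0.26  0.22  0.18  0.14  0.10  0.06  0.02 -0.02 -0.06 -0.10 -0.14 -0.18 -0.22 -0.26 -0.30
0.85  0.22  0.22  0.24  0.22  0.24  0.22  0.22  0.22  0.22  0.27  0.27  0.26  0.10  0.01  0.10  0.01
0.81  0.22  0.22  0.24  0.24  0.24  0.22  0.22  0.22  0.22  0.26  0.06  0.01  0.09  0.10  0.09  0.06
0.77  0.22  0.22  0.22  0.22  0.22  0.22  0.22  0.22  0.22  0.10  0.01  0.01  0.01  0.01  0.01  0.01
0.73  0.01  0.01  0.16  0.16  0.14  0.14  0.14  0.14  0.14  0.01  0.04  0.04  0.04  0.00  0.00  0.00
0.69  0.01  0.01  0.01  0.01  0.01  0.01  0.01  0.01  0.01  0.01  0.04  0.04  0.22  0.22  0.22  0.22
0.65  0.01  0.01  0.01  0.04  0.04  0.04  0.04  0.04  0.01  0.04  0.04  0.01  0.23  0.23  0.22  0.23
0.61  0.01  0.01  0.01  0.01  0.06  0.06  0.02  0.05  0.01  0.04  0.04  0.01  0.23  0.23  0.23  0.23
0.57  0.01  0.01  0.01  0.01  0.06  0.06  0.02  0.03  0.01  0.04  0.04  0.01  0.23  0.23  0.23  0.23
0.53  0.01  0.01  0.04  0.04  0.01  0.01  0.01  0.01  0.01  0.04  0.04  0.01  0.23  0.23  0.23  0.23
0.49  0.01  0.01  0.04  0.04  0.01  0.01  0.02  0.02  0.02  0.02  0.02  0.02  0.20  0.20  0.21  0.21
0.45  0.01  0.01  0.02  0.04  0.02  0.01  0.02  0.01  0.01  0.01  0.01  0.06  0.14  0.14  0.14  0.17
0.41  0.01  0.01  0.04  0.04  0.04  0.01  0.02  0.01  0.01  0.01  0.01  0.01  0.02  0.01  0.01  0.02
0.37  0.01  0.01  0.03  0.04  0.03  0.01  0.02  0.01  0.01  0.01  0.01  0.01  0.02  0.01  0.01  0.03
0.33  0.01  0.01  0.01  0.01  0.01  0.02  0.02  0.02  0.02  0.02  0.02  0.02  0.02  0.01  0.04  0.03
0.29  0.01  0.01  0.01  0.01  0.03  0.03  0.03  0.03  0.02  0.02  0.01  0.01  0.01  0.01  0.01  0.02
0.25 -0.75 -0.75 -0.75 -0.75 -0.75 -0.75 -0.75 -0.75 -0.75 -0.75 -0.75 -0.75 -0.75 -0.75 -0.75  0.02
go [-4.895 -3.736 -0.373] twist 2.11 yaw now 2.895 j6 -0.06
((413.3521728515625, -47.41265869140625), (245.6780548095703, 152.6490936279297), 87.66539001464844)
```

```bash
python3 -m jog '[[-0.5,-0.35,-0.2,-0.3],[-1,-0.7,-0.45,-0.6],[-1,-0.7,-0.45,-0.89],[-1,-0.7,-0.45,-0.89],[-1,-0.7,-0.45,-0.89]]' 1 >/dev/null
for i in 1; do python3 -m jog '[[-0.24,-0.45,0,0],[-0.48,-0.91,0,0],[-0.48,-0.91,0,0]]'; done
python3 -m jog '[[-0.24,-0.45,0,0],[-0.48,-0.91,0,0],[-0.48,-0.91,0,0]]' >/dev/null
python3 -m jog '[[-0.24,-0.45,0,0],[-0.48,-0.91,0,0],[-0.48,-0.91,0,0]]' >/dev/null
python3 -m jog '[[-0.24,-0.45,0,0],[-0.48,-0.91,0,0],[-0.48,-0.91,0,0]]' >/dev/null
python3 -m jog '[[-0.24,-0.45,0,0],[-0.48,-0.91,0,0],[-0.48,-0.91,0,0],[-0.48,-0.91,0,0]]'
cat > m.py <<'E'
from h import *
import sys
f=grab('wrist'); print(f['T'].round(3)); save(f,sys.argv[1],scale=1.5)
np.savez(sys.argv[1]+'.npz',T=f['T'],K=f['K'],D=f['D'],z=f['range_z'])
for t in ['rack','work_table','tray','loupe','cylinder','small_block','large_block']:
    for r in manip.regions_of('wrist',t)[:2]:
        if r['conf']<.3: continue
        p=pts(f,r['pixels'])
        if len(p)<20: continue
        zt=np.percentile(p[:,2],90); q=p[abs(p[:,2]-zt)<.004]; (cx,cy),rad=cv2.minEnclosingCircle((q[:,:2]*1000).astype(np.float32))
        print(t,round(r['conf'],2),'box',[int(x) for x in r['box']],'ztop',np.median(q[:,2]).round(4),'mid',((q.max(0)+q.min(0))/2).round(4)[:2],'circ',round(cx,1),round(cy,1),round(rad,1),'org',[np.round(a['xy'],1) for a in manip.place_of('wrist',t)[:1]])
E
python3 m.py w1.png
```

```text
time_s: 3.4
ee_pos: [0.295, 0.409, 0.2667]
ee_rot: [-3.14, -0.0, -2.928]
force: [0.1, 1.4, 0.2]
grip_width: 0.0877
finger_force: 0.0
time_s: 4.7
ee_pos: [0.5596, 0.0991, 0.2663]
ee_rot: [3.14, -0.002, -2.923]
force: [0.5, 1.8, -0.0]
grip_width: 0.0876
finger_force: 0.0
[[-0.217 -0.936 -0.278  0.482]
 [ 0.976 -0.207 -0.064  0.081]
 [ 0.002 -0.286  0.958  0.429]
 [ 0.     0.     0.     1.   ]]
rack 0.7 box [185, 168, 287, 224] ztop 0.0306 mid [0.6513 0.0883] circ 651.4 88.3 81.0 org [array([238.9, 193.1])]
work_table 0.64 box [303, 37, 366, 106] ztop 0.0164 mid [0.4061 0.1818] circ 406.2 181.6 42.4 org [array([335.5,  75.2])]
work_table 0.31 box [224, 179, 255, 208] ztop 0.0179 mid [0.616  0.0835] circ 616.0 84.0 25.0 org [array([335.5,  75.2])]
tray 0.69 box [302, 38, 365, 105] ztop 0.0165 mid [0.4061 0.1818] circ 406.2 181.6 42.4 org [array([175.4,  45.5])]
tray 0.57 box [84, 4, 274, 111] ztop 0.0032 mid [ 0.4189 -0.0455] circ 414.2 -46.3 136.1 org [array([175.4,  45.5])]
loupe 0.84 box [262, 174, 287, 205] ztop 0.0517 mid [0.5876 0.1322] circ 587.6 132.6 18.1 org [array([271.3, 183.5])]
cylinder 0.92 box [134, 121, 162, 145] ztop 0.0337 mid [ 0.5483 -0.067 ] circ 548.2 -66.2 17.1 org [array([146.4, 177. ])]
cylinder 0.6 box [185, 171, 214, 199] ztop 0.0397 mid [0.6094 0.0226] circ 609.2 22.3 17.1 org [array([146.4, 177. ])]
small_block 0.55 box [225, 182, 254, 210] ztop 0.0179 mid [0.6157 0.0836] circ 615.7 83.9 24.7 org [array([242.2, 194.8])]
small_block 0.32 box [183, 166, 288, 225] ztop 0.0343 mid [0.6517 0.089 ] circ 651.2 89.0 79.9 org [array([242.2, 194.8])]
large_block 0.77 box [317, 45, 361, 97] ztop 0.0312 mid [0.4067 0.1843] circ 406.6 184.1 30.4 org [array([336.5,  70.9])]
```

View pics/w1.png

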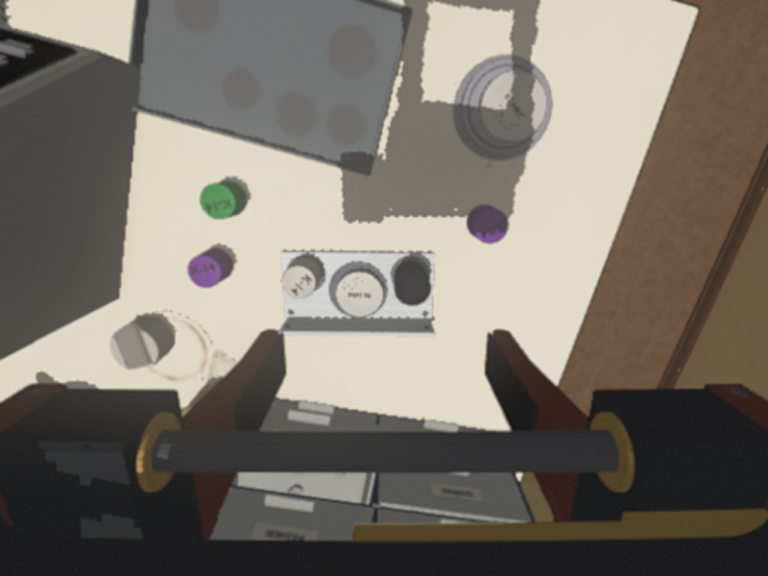

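The crop confirms the choice. On the rack, from left to right in the picture, are the bright cylinder (300,280), the small block (360,290) and the black loupe (412,280). The green one (222,200) and the purple ones (207,268), (488,222) stand apart. I now go above the loupe and look again from there.

```bash
python3 -m jog '[[-0.17,0.13,0.5,0],[-0.35,0.26,1,0],[-0.35,0.26,1,0],[-0.35,0.26,1,0]]' 0.68 20
python3 m.py w2.png | grep -E 'loupe|cyl|small|rack'
python3 - <<'E'
from h import *
# stereo top-centre heights from two wrist views using detections in each saved depth; rectified check by ray intersection
a=np.load('w1.png.npz')
f=grab('wrist')
for t,prev in [('loupe',(271.3,183.5)),('small_block',(242.2,194.8))]:
    r=manip.place_of('wrist',t)
    if not r: continue
    A=dict(T=a['T'],K=a['K'],D=a['D']); d1=ray(A,prev)[0]; d2=ray(f,r[0]['xy'])[0]
    k=np.linalg.lstsq(np.c_[d1,-d2],f['T'][:3,3]-a['T'][:3,3],rcond=None)[0]
    print(t,'two-view origin',((a['T'][:3,3]+k[0]*d1+f['T'][:3,3]+k[1]*d2)/2).round(4))
go(.5876,.1324,.033,np.pi+.195)
E
```

```text
time_s: 6.05
ee_pos: [0.5871, 0.1305, 0.1656]
ee_rot: [3.141, -0.005, -2.922]
force: [-0.1, 0.8, 0.5]
grip_width: 0.0609
finger_force: 0.0
rack 0.61 box [139, 156, 281, 232] ztop 0.0288 mid [0.651  0.0901] circ 651.5 90.1 80.7 org []
loupe 0.88 box [240, 165, 274, 204] ztop 0.0517 mid [0.5877 0.1324] circ 587.8 132.7 18.2 org [array([260.1, 179.8])]
cylinder 0.83 box [142, 164, 183, 197] ztop 0.0398 mid [0.6098 0.0224] circ 609.6 21.9 17.3 org [array([ 97.5, 111.2])]
cylinder 0.82 box [59, 154, 105, 189] ztop 0.0336 mid [ 0.621  -0.0729] circ 621.4 -73.1 17.8 org [array([ 97.5, 111.2])]
small_block 0.65 box [194, 173, 235, 216] ztop 0.0178 mid [0.6163 0.0838] circ 616.2 83.7 25.1 org [array([215.9, 188.4])]
loupe two-view origin [0.5791 0.1255 0.0458]
small_block two-view origin [0.6048 0.0877 0.0474]
go [1.000e-03 1.900e-02 1.346e+00] twist 0.046 yaw now -2.922 j6 -1.63
```

Two views agree to 1 mm: loupe top at 52 mm, cylinder top at 40 mm, small block top at 18 mm. Now I grasp the loupe.

```bash
python3 -m jog '[[0,0.02,0.3,0.03],[0,0.02,0.7,0.05],[0,0.02,1,0.05],[0,0.02,1,0.05]]' >/dev/null
python3 -m jog '[[0,0,0.2,0],[0,0,0.37,0],[0,0,0.37,0]]'
python3 -m jog '[[0,0,0,0],[0,0,0,0],[0,0,0,0],[0,0,0,0],[0,0,0,0]]' 0.2 20
python3 -m jog '[[0,0,-0.2,0],[0,0,-0.6,0],[0,0,-0.8,0],[0,0,-0.8,0]]'
python3 -c "
from h import *
go(.405,.03,.1,np.pi+.195)"
```

```text
time_s: 7.75
ee_pos: [0.5866, 0.1324, 0.0288]
ee_rot: [3.142, -0.003, -2.948]
force: [-1.2, -0.5, -1.3]
grip_width: 0.0597
finger_force: 0.0
time_s: 8.25
ee_pos: [0.5884, 0.1327, 0.0319]
ee_rot: [-3.142, 0.002, -2.949]
force: [-0.5, -0.2, 3.9]
grip_width: 0.0356
finger_force: 20.0
time_s: 8.65
ee_pos: [0.5896, 0.1329, 0.1149]
ee_rot: [-3.141, 0.007, -2.949]
force: [-0.3, 0.6, -0.0]
grip_width: 0.0355
finger_force: 20.0
go [ 2.01  -0.655  0.135] twist -0.004 yaw now -2.949 j6 -1.6
```

```bash
python3 -m jog '[[0.3,-0.1,0,0],[0.65,-0.21,0,0],[1,-0.33,0,0],[1,-0.33,0,0]]' >/dev/null
python3 -m jog '[[0.3,-0.1,0,0],[0.65,-0.21,0,0],[1,-0.33,0,0],[1,-0.33,0,0],[1,-0.33,0,0]]'
python3 -m jog '[[0,0,0.3,0],[0,0,0.6,0],[0,0,0.74,0],[0,0,0.78,0],[0,0,0.78,0]]'
python3 -m jog '[[0,0,0.02,0],[0,0,0.03,0],[0,0,0.03,0]]'
```

```text
time_s: 9.55
ee_pos: [0.4043, 0.0294, 0.11]
ee_rot: [3.141, 0.0, -2.949]
force: [0.5, -0.6, -1.2]
grip_width: 0.0359
finger_force: 20.0
time_s: 10.05
ee_pos: [0.4043, 0.0297, 0.0325]
ee_rot: [3.141, -0.001, -2.948]
force: [-0.0, -0.0, -0.8]
grip_width: 0.0355
finger_force: 20.0
time_s: 10.35
ee_pos: [0.4046, 0.0294, 0.0304]
ee_rot: [-3.141, 0.001, -2.949]
force: [0.4, -0.3, -1.2]
grip_width: 0.0355
finger_force: 20.0
```

```bash
python3 -m jog '[[0,0,0.01,0],[0,0,0.02,0],[0,0,0.02,0]]'; python3 -m jog '[[0,0,0.01,0],[0,0,0.01,0],[0,0,0.01,0]]'
```

```text
time_s: 10.65
ee_pos: [0.4045, 0.0294, 0.0288]
ee_rot: [-3.141, 0.001, -2.949]
force: [-2.2, -0.5, 4.1]
grip_width: 0.0354
finger_force: 20.0
time_s: 10.95
ee_pos: [0.4046, 0.0294, 0.0288]
ee_rot: [-3.141, 0.002, -2.949]
force: [-4.9, 0.5, 11.4]
grip_width: 0.0356
finger_force: 20.0
```

```bash
python3 -m jog '[[0,0,-0.01,0],[0,0,-0.01,0],[0,0,-0.01,0],[0,0,-0.01,0]]' 0.68
python3 -m jog '[[0,0,-0.3,0],[0,0,-0.6,0],[0,0,-1,0],[0,0,-1,0]]'
python3 -c "
from h import *
go(.6095,.0223,.11,np.pi+.195)"
```

```text
time_s: 11.35
ee_pos: [0.404, 0.0294, 0.0274]
ee_rot: [3.142, -0.0, -2.949]
force: [-0.2, -0.0, -0.4]
grip_width: 0.0589
finger_force: 0.0
time_s: 11.75
ee_pos: [0.4065, 0.0294, 0.1333]
ee_rot: [-3.14, 0.009, -2.949]
force: [-0.3, -0.3, 0.4]
grip_width: 0.0599
finger_force: 0.0
go [-1.977 -0.458  0.252] twist -0.004 yaw now -2.949 j6 -1.78
```

```bash
python3 -m jog '[[-0.3,-0.07,0,0],[-0.65,-0.15,0,0],[-1,-0.23,0,0],[-1,-0.23,0,0]]' >/dev/null
python3 -m jog '[[-0.3,-0.07,0,0],[-0.65,-0.15,0,0],[-0.98,-0.23,0,0],[-0.98,-0.23,0,0],[-0.98,-0.23,0,0]]'
python3 -c "
from h import *
go(.6095,.0223,.0225,np.pi+.195)"
```

```text
time_s: 12.65
ee_pos: [0.6063, 0.0223, 0.1263]
ee_rot: [3.141, -0.003, -2.949]
force: [-1.1, 0.5, 0.3]
grip_width: 0.0595
finger_force: 0.0
go [-0.034 -0.006  1.038] twist -0.004 yaw now -2.949 j6 -1.78
```

```bash
python3 -m jog '[[-0.02,0,0.3,0],[-0.02,0,0.65,0],[-0.02,0,0.95,0],[-0.02,0,0.95,0],[-0.02,0,0.95,0]]'
python3 -m jog '[[0,0,0.04,0],[0,0,0.07,0],[0,0,0.07,0],[0,0,0.07,0]]'
```

```text
time_s: 13.15
ee_pos: [0.6083, 0.0227, 0.0336]
ee_rot: [3.142, -0.0, -2.948]
force: [0.3, 0.3, 0.9]
grip_width: 0.0599
finger_force: 0.0
time_s: 13.55
ee_pos: [0.6095, 0.0226, 0.0263]
ee_rot: [-3.141, 0.001, -2.949]
force: [-0.1, -0.2, 0.7]
grip_width: 0.0597
finger_force: 0.0
```

```bash
python3 -m jog '[[0,0,0,0],[0,0,0,0],[0,0,0,0],[0,0,0,0],[0,0,0,0]]' 0.2 25
python3 -m jog '[[0,0,-0.2,0],[0,0,-0.6,0],[0,0,-0.9,0],[0,0,-0.9,0],[0,0,-0.9,0]]'
python3 -c "
from h import *
go(.405,-.05,.11,np.pi+.195)"
```

```text
time_s: 14.05
ee_pos: [0.6093, 0.0225, 0.0257]
ee_rot: [-3.141, 0.0, -2.949]
force: [0.6, -0.4, 0.6]
grip_width: 0.0354
finger_force: 25.0
time_s: 14.55
ee_pos: [0.6093, 0.0227, 0.1154]
ee_rot: [-3.142, 0.0, -2.949]
force: [-0.4, -0.3, -2.7]
grip_width: 0.0354
finger_force: 25.0
go [ 2.144 -0.321  0.053] twist -0.004 yaw now -2.949 j6 -1.78
```

```bash
python3 -m jog '[[0.3,-0.04,0,0],[0.65,-0.1,0,0],[1,-0.16,0,0],[1,-0.16,0,0]]' >/dev/null
python3 -m jog '[[0.3,-0.05,0,0],[0.65,-0.1,0,0],[1,-0.16,0,0],[1,-0.16,0,0]]' >/dev/null
python3 -m jog '[[0.12,0,0.3,0],[0.12,0,0.6,0],[0.12,0,0.82,0],[0.12,0,0.86,0],[0.12,0,0.86,0],[0.12,0,0.86,0]]'
python3 -m jog '[[0,0,0.02,0],[0,0,0.04,0],[0,0,0.05,0],[0,0,0.05,0]]'
```

```text
time_s: 15.95
ee_pos: [0.4081, -0.0494, 0.0305]
ee_rot: [-3.141, 0.001, -2.948]
force: [-0.8, -0.3, -2.2]
grip_width: 0.0356
finger_force: 25.0
time_s: 16.35
ee_pos: [0.4073, -0.0495, 0.0247]
ee_rot: [-3.142, 0.0, -2.949]
force: [-1.0, -0.2, -1.3]
grip_width: 0.0352
finger_force: 25.0
```

```bash
python3 -m jog '[[0,0,0.01,0],[0,0,0.02,0],[0,0,0.03,0],[0,0,0.03,0]]'
```

```text
time_s: 16.75
ee_pos: [0.4074, -0.0495, 0.0226]
ee_rot: [-3.141, 0.0, -2.949]
force: [-2.3, 1.0, 4.8]
grip_width: 0.0357
finger_force: 25.0
```

```bash
python3 -m jog '[[0,0,-0.01,0],[0,0,-0.01,0],[0,0,-0.01,0],[0,0,-0.01,0]]' 0.75
python3 -m jog '[[0,0,-0.3,0],[0,0,-0.6,0],[0,0,-1,0],[0,0,-1,0]]' >/dev/null
python3 -m jog '[[-0.3,0.2,-0.1,0],[-0.65,0.5,-0.2,0],[-1,0.8,-0.3,0],[-1,0.8,-0.3,0],[-1,0.8,-0.3,0]]'
python3 m.py w3.png | grep -E 'loupe|cyl|small|rack|large|table'
python3 -c "
from h import *
go(.6163,.0837,.009,np.pi+.195)"
```

```text
time_s: 17.15
ee_pos: [0.4073, -0.0495, 0.0225]
ee_rot: [3.142, -0.0, -2.949]
force: [-0.9, -0.3, -0.7]
grip_width: 0.0637
finger_force: 0.0
time_s: 18.05
ee_pos: [0.4899, 0.0488, 0.1514]
ee_rot: [-3.142, -0.002, -2.947]
force: [-1.0, -0.4, -0.3]
grip_width: 0.0657
finger_force: 0.0
rack 0.65 box [194, 244, 327, 316] ztop 0.0353 mid [0.6537 0.0886] circ 653.6 88.7 80.8 org [array([260.9, 272.1])]
rack 0.38 box [367, 106, 428, 165] ztop 0.0311 mid [0.4062 0.1837] circ 407.0 183.8 30.5 org [array([260.9, 272.1])]
work_table 0.75 box [345, 88, 427, 170] ztop 0.0163 mid [0.4061 0.1775] circ 405.6 181.3 42.2 org [array([252.3, 105.2])]
loupe 0.82 box [235, 82, 272, 119] ztop 0.0487 mid [0.4044 0.029 ] circ 403.8 29.1 17.9 org [array([253.2, 102.4])]
cylinder 0.97 box [355, 207, 394, 246] ztop 0.0339 mid [0.5153 0.1945] circ 515.1 194.6 17.9 org [array([366.4, 220.3])]
cylinder 0.95 box [128, 192, 169, 230] ztop 0.0337 mid [ 0.5485 -0.0677] circ 548.5 -67.5 17.2 org [array([366.4, 220.3])]
small_block 0.94 box [246, 261, 283, 289] ztop 0.0177 mid [0.6089 0.0836] circ 615.7 83.5 24.9 org [array([265.4, 277.4])]
small_block 0.69 box [363, 103, 429, 164] ztop 0.0311 mid [0.4065 0.1839] circ 406.2 184.0 30.7 org [array([265.4, 277.4])]
large_block 0.95 box [365, 105, 428, 163] ztop 0.0311 mid [0.4065 0.1837] circ 407.0 183.9 30.6 org [array([392.9, 133.8])]
large_block 0.71 box [153, 68, 199, 109] ztop 0.037 mid [ 0.4079 -0.0494] circ 408.1 -49.5 17.2 org [array([392.9, 133.8])]
go [-1.307  0.105  1.436] twist -0.004 yaw now -2.948 j6 -1.73
```

View pics/w3.png

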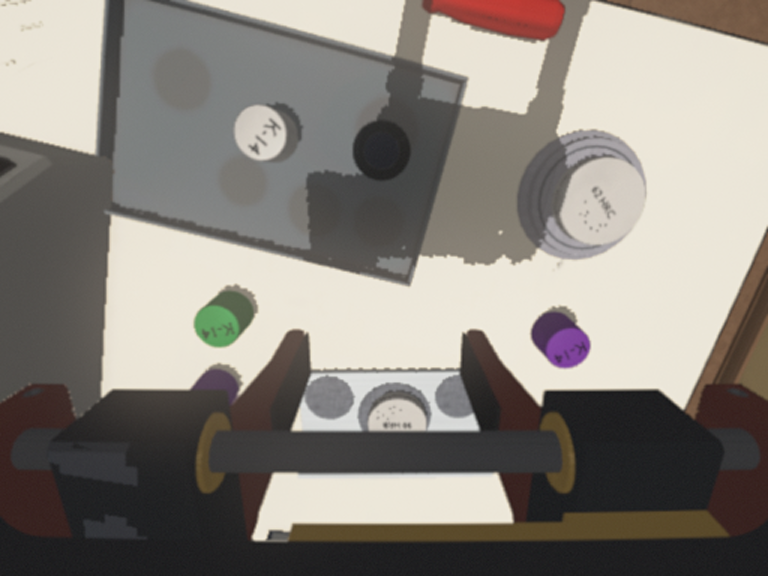

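The picture shows the cylinder (262,132) and the loupe (381,150) upright in the tray. The two small pads (329,398), (455,396) are free and the small block is on the rear pad (398,412).

```bash
python3 -m jog '[[-0.3,0.05,0,0],[-0.65,0.1,0.2,0],[-1,0.1,0.4,0],[-1,0.1,0.5,0]]' >/dev/null
python3 -m jog '[[-0.15,0,0.1,0],[-0.3,0,0.4,0],[-0.3,0,0.7,0],[-0.3,0,0.8,0],[-0.3,0,0.8,0]]'
python3 -c "
from h import *
go(.616,.0837,.009,np.pi+.195)
f=grab('wrist')
f=dict(f); a=np.load('w3.png.npz'); A=dict(T=a['T'],K=a['K'],D=a['D'])
print(at_z(A,[(329/1.5,398/1.5),(395/1.5,415/1.5)],.006).round(4))"
```

```text
time_s: 19.9
ee_pos: [0.614, 0.0828, 0.0209]
ee_rot: [3.141, -0.004, -2.949]
force: [-0.7, -0.4, 0.2]
grip_width: 0.0659
finger_force: 0.0
go [-0.022  0.005  0.119] twist -0.004 yaw now -2.949 j6 -1.68
[[0.6103 0.0235 0.006 ]
 [0.6159 0.0827 0.006 ]]
```

```bash
python3 -m jog '[[-0.02,0,0.06,0],[-0.02,0,0.12,0],[-0.02,0,0.12,0]]'
python3 -m jog '[[0,0,0,0],[0,0,0,0],[0,0,0,0],[0,0,0,0],[0,0,0,0]]' 0.3 40
python3 -m jog '[[0,0,-0.1,0],[0,0,-0.4,0],[0,0,-0.7,0],[0,0,-0.7,0],[0,0,-0.7,0]]'
python3 -c "
from h import *
go(.50,.075,.09,np.pi+.195)"
```

```text
time_s: 20.25
ee_pos: [0.6176, 0.0834, 0.0106]
ee_rot: [-3.142, 0.0, -2.949]
force: [0.7, -0.3, 0.3]
grip_width: 0.0657
finger_force: 0.0
time_s: 20.75
ee_pos: [0.6179, 0.0835, 0.011]
ee_rot: [3.142, 0.001, -2.949]
force: [0.1, -0.0, 1.4]
grip_width: 0.0486
finger_force: 40.0
time_s: 21.25
ee_pos: [0.618, 0.0833, 0.0811]
ee_rot: [-3.141, 0.001, -2.949]
force: [0.1, -0.5, -2.0]
grip_width: 0.0488
finger_force: 40.0
go [ 1.174  0.144 -0.091] twist -0.004 yaw now -2.949 j6 -1.68
```

```bash
python3 -m jog '[[0.3,0.04,0,0],[0.65,0.08,0,0],[1,0.14,0,0],[1,0.14,0,0]]' >/dev/null
python3 -m jog '[[0.17,0,0.2,0],[0.17,0,0.5,0],[0.17,0,0.7,0],[0.17,0,0.72,0],[0.17,0,0.72,0]]'
python3 -m jog '[[0,0,0.02,0],[0,0,0.03,0],[0,0,0.04,0],[0,0,0.04,0]]'
```

```text
time_s: 22.15
ee_pos: [0.5017, 0.0748, 0.0087]
ee_rot: [-3.141, 0.003, -2.949]
force: [2.8, 0.3, 2.3]
grip_width: 0.049
finger_force: 40.0
time_s: 22.55
ee_pos: [0.5029, 0.075, 0.0074]
ee_rot: [-3.141, 0.006, -2.949]
force: [0.8, 0.9, 13.2]
grip_width: 0.0489
finger_force: 40.0
```

```bash
python3 -m jog '[[0,0,-0.03,0],[0,0,-0.03,0],[0,0,-0.03,0],[0,0,-0.03,0]]' 0.75
python3 -m jog '[[0,0,-0.3,0],[0,0,-0.6,0],[0,0,-1,0],[0,0,-1,0]]' 0.9
python3 m.py w4.png | grep -E 'small|large|table'
python3 -c "
from h import *
go(.4066,.184,.0195,np.pi+.195)"
```

```text
time_s: 22.95
ee_pos: [0.4996, 0.0746, 0.0066]
ee_rot: [3.141, -0.002, -2.949]
force: [0.8, -0.4, -0.2]
grip_width: 0.0659
finger_force: 0.0
time_s: 23.35
ee_pos: [0.5028, 0.0749, 0.1135]
ee_rot: [-3.141, 0.009, -2.949]
force: [-0.3, 0.4, 0.8]
grip_width: 0.0788
finger_force: 0.0
work_table 0.65 box [334, 66, 429, 162] ztop 0.0163 mid [0.4063 0.1775] circ 405.8 181.4 42.1 org []
work_table 0.56 box [233, 170, 283, 214] ztop 0.0321 mid [0.4962 0.0702] circ 497.1 71.3 21.1 org []
small_block 0.7 box [234, 171, 285, 214] ztop 0.0321 mid [0.4962 0.0702] circ 497.1 71.3 21.1 org [array([258.4, 190.4])]
large_block 0.98 box [362, 79, 435, 148] ztop 0.0311 mid [0.4065 0.1843] circ 407.0 184.4 30.4 org [array([390.6, 115.8])]
go [0.71  1.253 0.882] twist -0.004 yaw now -2.949 j6 -1.68
```

```bash
python3 - <<'E'
from h import *
f=grab('wrist'); r=manip.regions_of('wrist','small_block')[0]; p=pts(f,r['pixels'])
print(np.percentile(p[:,2],[1,10,50,90,99]).round(4), p.mean(0).round(4)); save(f,'w5.png',(150,60,450,260),2)
E
```

```text
[0.0106 0.0153 0.0259 0.0333 0.0358] [0.4996 0.0757 0.025 ]
```

View pics/w5.png

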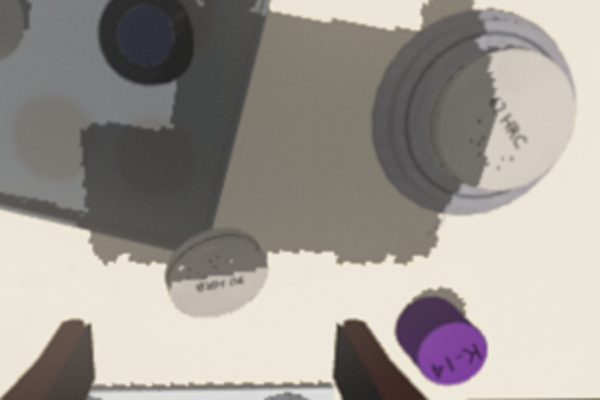

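The crop shows the small block (216,272) leaning on the rim of the tray, because I parked it too close to it. I pick it up again and set it flat on clear worktop. First I measure the rim and the tilt.

```bash
python3 - <<'E'
from h import *
f=grab('wrist'); P=pts(f,np.ones((384,512),bool))
for y in [-.03,0,.02,.035,.05]:
    q=P[(abs(P[:,1]-y)<.004)&(P[:,2]>.013)&(P[:,2]<.022)&(P[:,0]>.42)&(P[:,0]<.56)]; print(y,q[:,0].min().round(4) if len(q) else '',q[:,0].max().round(4) if len(q) else '')
r=manip.regions_of('wrist','small_block')[0]; m=cv2.erode(r['pixels'].astype(np.uint8),np.ones((5,5)))>0; p=pts(f,m)
c=p.mean(0); n=np.linalg.svd(p-c)[2][2]; n*=np.sign(n[2]); print('c',c.round(4),'n',n.round(3),'box',p.min(0).round(3),p.max(0).round(3))
print('block centre',(c-.006*n).round(4))
E
```

```text
-0.03 0.4876 0.4907
0 0.4888 0.4921
0.02 0.4897 0.493
0.035 0.4907 0.4938
0.05 0.4916 0.5096Traceback (most recent call last):
  File "<stdin>", line 5, in <module>
IndexError: list index out of range
```

```bash
python3 - <<'E'
from h import *
f=grab('wrist'); P=pts(f,np.ones((384,512),bool))
p=P[(np.hypot(P[:,0]-.5,P[:,1]-.0757)<.022)&(P[:,2]>.006)&(P[:,2]<.04)&((P[:,0]>.497)|(P[:,2]>.021))]
c=np.median(p,axis=0); p=p[abs(p-c).max(1)<.025]; c=p.mean(0); n=np.linalg.svd(p-c)[2][2]; n*=np.sign(n[2]); res=(p-c)@n
print('c',c.round(4),'n',n.round(3),'res',res.std().round(4),'box',p.min(0).round(3),p.max(0).round(3))
go(.497,.0755,.02,np.pi+.195)
E
```

```text
c [0.498  0.0744 0.0265] n [0.29  0.327 0.899] res 0.0023 box [0.478 0.054 0.012] [0.521 0.098 0.037]
go [0.03  0.014 0.877] twist -0.004 yaw now -2.949 j6 -1.68
```

It leans on the tray's corner, tilted about a diagonal axis. I grip along that axis with the fingers clear of the tray.

```bash
python3 -m jog '[[0,0,0,-0.25],[0,0,0,-0.5],[0,0,0,-0.75],[0,0,0,-1],[0,0,0,-1]]' 0.8 >/dev/null
python3 -m jog '[[0,0,0,-0.2],[0,0,0,-0.2]]'
python3 -c "
from h import *
go(.496,.073,.009,-2.32)"
```

```text
time_s: 25.2
ee_pos: [0.5002, 0.0747, 0.1077]
ee_rot: [-3.142, 0.0, -2.322]
force: [-0.2, -0.7, 0.1]
grip_width: 0.0705
finger_force: 0.0
go [0.041 0.019 0.987] twist -0.005 yaw now -2.322 j6 -2.31
```

```bash
python3 -m jog '[[0.04,0.02,0.3,0],[0.04,0.02,0.6,0],[0.04,0.02,0.85,0],[0.04,0.02,0.98,0],[0.04,0.02,0.98,0]]'
python3 -m jog '[[0,0,0,0],[0,0,0,0],[0,0,0,0],[0,0,0,0],[0,0,0,0]]' 0.3 25
python3 -m jog '[[0,0,-0.2,0],[0,0,-0.5,0],[0,0,-0.7,0],[0,0,-0.7,0]]'
python3 -c "
from h import *
go(.53,.103,.07,-2.322)"
```

```text
time_s: 25.7
ee_pos: [0.4946, 0.073, 0.0076]
ee_rot: [3.139, -0.003, -2.323]
force: [-0.8, -0.2, -0.6]
grip_width: 0.0701
finger_force: 0.0
time_s: 26.2
ee_pos: [0.4971, 0.0733, 0.0111]
ee_rot: [-3.14, 0.002, -2.32]
force: [0.9, 0.5, 3.5]
grip_width: 0.0493
finger_force: 25.0
time_s: 26.6
ee_pos: [0.4975, 0.0732, 0.0826]
ee_rot: [-3.138, 0.003, -2.32]
force: [0.8, 0.1, -1.4]
grip_width: 0.0492
finger_force: 25.0
go [-0.439 -0.035  0.128] twist 0.003 yaw now -2.32 j6 -2.31
```

```bash
python3 -m jog '[[-0.2,0.02,0,0],[-0.38,0.04,0,0],[-0.38,0.04,0.2,0],[-0.38,0.04,0.4,0],[-0.38,0.04,0.55,0],[-0.38,0.04,0.6,0],[-0.38,0.04,0.6,0]]'
python3 -m jog '[[0,0,0.03,0],[0,0,0.06,0],[0,0,0.09,0],[0,0,0.12,0],[0,0,0.12,0]]' 0.3 8
```

```text
time_s: 27.3
ee_pos: [0.518, 0.1034, 0.0181]
ee_rot: [3.14, -0.002, -2.32]
force: [-0.4, -0.3, -1.4]
grip_width: 0.0496
finger_force: 25.0
time_s: 27.8
ee_pos: [0.5192, 0.1034, 0.0078]
ee_rot: [-3.141, 0.0, -2.32]
force: [0.0, -1.0, -0.6]
grip_width: 0.05
finger_force: 8.0
```

```bash
python3 -m jog '[[0,0,0.02,0],[0,0,0.04,0],[0,0,0.04,0]]'
python3 -m jog '[[0,0,0,0],[0,0,0,0],[0,0,0,0],[0,0,0,0]]' 0.8
python3 -m jog '[[0,0,-0.3,0.25],[0,0,-0.6,0.5],[0,0,-0.95,0.75],[0,0,-0.95,1],[0,0,-0.95,1]]' 0.9 >/dev/null
python3 - <<'E'
from h import *
f=grab('wrist'); save(f,'w6.png',(150,60,450,260),2)
for t in ['small_block','large_block','work_table']:
    for r in manip.regions_of('wrist',t)[:1]:
        p=pts(f,r['pixels']); print(t,r['conf'],np.percentile(p[:,2],[5,50,95]).round(4),cv2.minEnclosingCircle((p[abs(p[:,2]-np.percentile(p[:,2],90))<.003][:,:2]*1000).astype(np.float32)))
go(.4066,.184,.0195,np.pi+.195)
E
```

```text
time_s: 28.1
ee_pos: [0.519, 0.1036, 0.0033]
ee_rot: [-3.142, 0.0, -2.32]
force: [0.4, -1.3, 0.8]
grip_width: 0.0498
finger_force: 8.0
time_s: 28.5
ee_pos: [0.519, 0.1038, 0.0037]
ee_rot: [3.142, 0.0, -2.32]
force: [0.3, -0.1, -1.3]
grip_width: 0.0703
finger_force: 0.0
small_block 0.79 [0.0094 0.0119 0.013 ] ((521.4489135742188, 106.78483581542969), 24.97955322265625)
large_block 0.64 [0.0275 0.0311 0.0323] ((406.4488220214844, 184.1647491455078), 30.454591751098633)
work_table 0.94 [0.005  0.0158 0.0176] ((406.05108642578125, 181.8079833984375), 42.10956573486328)
go [0.827 1.098 0.78 ] twist 0.201 yaw now -2.841 j6 -1.74
```

View pics/w6.png

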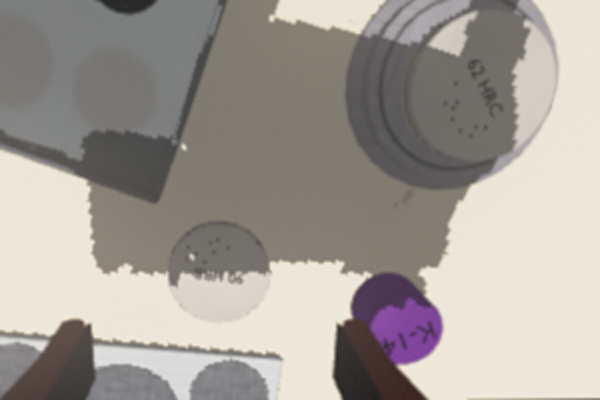

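The small block (218,272) now lies flat at world (0.521, 0.107), clear of everything. Next is the large block.

```bash
python3 -m jog '[[0.3,0.4,0,0.1],[0.55,0.7,0,0.2],[0.83,1,0,0.2],[0.83,1,0,0.2]]' 0.9 >/dev/null
python3 -m jog '[[0,0.1,0.2,0],[0,0.1,0.45,0],[0,0.1,0.6,0],[0,0.1,0.6,0],[0,0.1,0.6,0]]'
python3 -c "
from h import *
go(.4066,.184,.0195,np.pi+.195)"
```

```text
time_s: 30.1
ee_pos: [0.4085, 0.1844, 0.0387]
ee_rot: [-3.141, -0.001, -2.949]
force: [-0.5, -0.1, -0.4]
grip_width: 0.0789
finger_force: 0.0
go [0.019 0.    0.192] twist -0.004 yaw now -2.949 j6 -1.42
```

```bash
python3 -m jog '[[0.02,0,0.1,0],[0.02,0,0.17,0],[0.02,0,0.18,0],[0.02,0,0.18,0]]'
python3 -m jog '[[0,0,0,0],[0,0,0,0],[0,0,0,0],[0,0,0,0],[0,0,0,0]]' 0.4 50
python3 -m jog '[[0,0,-0.1,0],[0,0,-0.3,0],[0,0,-0.6,0],[0,0,-0.8,0],[0,0,-0.8,0],[0,0,-0.8,0]]'
python3 -c "
from h import *
go(.6157,.082,.1,np.pi+.195)"
```

```text
time_s: 30.5
ee_pos: [0.4063, 0.1842, 0.0204]
ee_rot: [-3.142, -0.0, -2.949]
force: [0.2, -0.1, -0.4]
grip_width: 0.0787
finger_force: 0.0
time_s: 31.0
ee_pos: [0.4066, 0.1845, 0.0209]
ee_rot: [3.141, 0.001, -2.949]
force: [0.5, 1.0, 0.1]
grip_width: 0.0586
finger_force: 50.0
time_s: 31.6
ee_pos: [0.4062, 0.1842, 0.1001]
ee_rot: [-3.141, -0.001, -2.949]
force: [-1.0, 0.0, -4.6]
grip_width: 0.0587
finger_force: 50.0
go [-1.86  -1.405 -0.   ] twist -0.004 yaw now -2.949 j6 -1.41
```

```bash
python3 -m jog '[[-0.3,-0.22,0,0],[-0.6,-0.45,0,0],[-0.93,-0.7,0,0],[-0.93,-0.7,0,0]]' >/dev/null
python3 -m jog '[[-0.3,-0.22,0,0],[-0.6,-0.45,0,0],[-0.93,-0.7,0,0],[-0.93,-0.7,0,0],[-0.93,-0.7,0,0]]' >/dev/null
python3 -m jog '[[0,0,0.2,0],[0,0,0.4,0],[0,0,0.6,0],[0,0,0.75,0],[0,0,0.75,0],[0,0,0.75,0]]'
python3 -c "
from h import *
go(.6157,.0815,.011,np.pi+.195)"
```

```text
time_s: 33.1
ee_pos: [0.6153, 0.0831, 0.0259]
ee_rot: [3.141, -0.0, -2.948]
force: [-0.4, 0.1, -3.6]
grip_width: 0.0589
finger_force: 50.0
go [-0.001 -0.016  0.149] twist -0.003 yaw now -2.948 j6 -1.69
```

```bash
python3 -m jog '[[0,-0.01,0.05,0],[0,-0.01,0.1,0],[0,-0.01,0.13,0],[0,-0.01,0.13,0]]'
python3 -m jog '[[0,0,0.01,0],[0,0,0.02,0],[0,0,0.02,0]]'
```

```text
time_s: 33.5
ee_pos: [0.6157, 0.0815, 0.012]
ee_rot: [3.141, -0.001, -2.949]
force: [-0.3, -0.3, -4.1]
grip_width: 0.0587
finger_force: 50.0
time_s: 33.8
ee_pos: [0.6162, 0.0816, 0.011]
ee_rot: [-3.141, 0.001, -2.949]
force: [0.8, -0.5, -2.4]
grip_width: 0.059
finger_force: 50.0
```

```bash
python3 -m jog '[[0,0,0.01,0],[0,0,0.01,0]]'
python3 -m jog '[[0,0,0,0],[0,0,0,0],[0,0,0,0],[0,0,0,0]]' 0.9
python3 -m jog '[[0,0,-0.3,0],[0,0,-0.6,0],[0,0,-1,0],[0,0,-1,0]]' >/dev/null
python3 -m jog '[[0.3,0.1,0,0],[0.6,0.2,0,0],[0.85,0.4,0,0],[0.85,0.4,0,0]]' 0.75
python3 m.py w7.png | grep -E 'loupe|cyl|small|rack|large|table'
python3 -c "
from h import *
go(.5214,.1068,.005,np.pi+.195)"
```

```text
time_s: 34.0
ee_pos: [0.6163, 0.0816, 0.011]
ee_rot: [-3.141, 0.001, -2.949]
force: [-3.9, -1.2, 4.3]
grip_width: 0.0588
finger_force: 50.0
time_s: 34.4
ee_pos: [0.6161, 0.0816, 0.0094]
ee_rot: [3.142, 0.0, -2.949]
force: [0.0, -1.2, 0.3]
grip_width: 0.0787
finger_force: 0.0
time_s: 35.2
ee_pos: [0.5226, 0.1058, 0.1092]
ee_rot: [3.141, -0.001, -2.947]
force: [1.4, -0.3, -0.5]
grip_width: 0.0661
finger_force: 0.0
rack 0.58 box [140, 228, 291, 289] ztop 0.0061 mid [0.5981 0.0805] circ 609.4 80.3 87.0 org []
work_table 0.87 box [310, 33, 412, 139] ztop 0.0166 mid [0.406  0.1818] circ 406.3 181.9 42.2 org [array([362.7,  90.9])]
loupe 0.71 box [65, 4, 130, 59] ztop 0.037 mid [ 0.408  -0.0493] circ 408.0 -49.1 17.6 org [array([196. ,  50.6])]
loupe 0.61 box [160, 12, 216, 71] ztop 0.0489 mid [0.4042 0.029 ] circ 404.3 29.0 18.2 org [array([196. ,  50.6])]
cylinder 0.84 box [53, 165, 104, 207] ztop 0.0338 mid [ 0.5488 -0.0667] circ 548.9 -67.1 17.5 org [array([341.1, 196.9])]
cylinder 0.61 box [47, 230, 98, 272] ztop 0.0336 mid [ 0.6207 -0.073 ] circ 621.1 -74.2 18.3 org [array([341.1, 196.9])]
small_block 0.94 box [234, 165, 284, 216] ztop 0.0119 mid [0.5212 0.1068] circ 521.3 106.9 25.0 org [array([256.7, 187.6])]
large_block 0.56 box [195, 242, 246, 290] ztop 0.0208 mid [0.612  0.0856] circ 615.9 81.9 30.0 org [array([220.1, 265.1])]
go [0.031 0.029 1.046] twist -0.004 yaw now -2.949 j6 -1.63
```

View pics/w7.png

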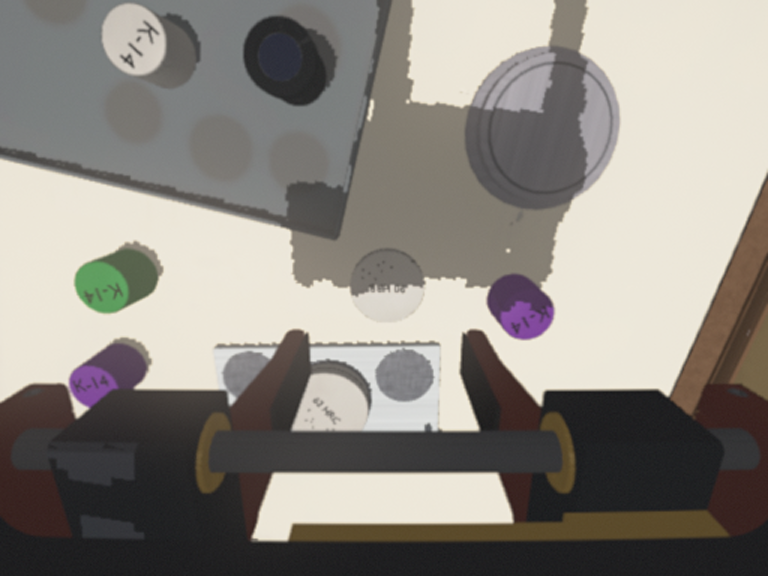

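The large block (335,400) lies on the rear pad. The table (548,127) is empty, and the loupe (290,60) and cylinder (150,45) stand in the tray. Next I take the small block (388,285).

```bash
python3 -m jog '[[0.03,0.02,0.3,0],[0.03,0.02,0.6,0],[0.03,0.02,0.9,0],[0.03,0.02,1,0],[0.03,0.02,1,0]]' >/dev/null
python3 -m jog '[[0,0,0.02,0],[0,0,0.02,0]]'
python3 -m jog '[[0,0,0,0],[0,0,0,0],[0,0,0,0],[0,0,0,0],[0,0,0,0]]' 0.3 40
python3 -m jog '[[0,0,-0.1,0],[0,0,-0.4,0],[0,0,-0.8,0],[0,0,-0.8,0],[0,0,-0.8,0]]'
python3 -c "
from h import *
go(.4062,.1818,.085,np.pi+.195)"
```

```text
time_s: 36.7
ee_pos: [0.5227, 0.1061, 0.0095]
ee_rot: [-3.141, 0.003, -2.949]
force: [0.5, 0.4, -0.2]
grip_width: 0.0657
finger_force: 0.0
time_s: 37.2
ee_pos: [0.5221, 0.1062, 0.0086]
ee_rot: [3.141, 0.001, -2.949]
force: [-0.2, 1.1, 5.5]
grip_width: 0.0484
finger_force: 40.0
time_s: 37.7
ee_pos: [0.5219, 0.1059, 0.0884]
ee_rot: [-3.141, 0.001, -2.949]
force: [0.3, -0.2, -1.9]
grip_width: 0.0484
finger_force: 40.0
go [0.99  0.967 0.032] twist -0.004 yaw now -2.949 j6 -1.63
```

```bash
python3 -m jog '[[0.3,0.3,0,0],[0.65,0.65,0,0],[0.99,0.97,0,0],[0.99,0.97,0,0],[0.99,0.97,0,0]]'
python3 -m jog '[[0,0,0.2,0],[0,0,0.4,0],[0,0,0.55,0],[0,0,0.58,0],[0,0,0.58,0]]'
python3 -m jog '[[0,0,0.02,0],[0,0,0.04,0],[0,0,0.05,0],[0,0,0.05,0]]'
```

```text
time_s: 38.2
ee_pos: [0.4045, 0.1822, 0.0859]
ee_rot: [-3.141, -0.002, -2.947]
force: [1.0, -0.1, -1.7]
grip_width: 0.0485
finger_force: 40.0
time_s: 38.7
ee_pos: [0.4057, 0.1816, 0.0288]
ee_rot: [-3.141, -0.002, -2.949]
force: [-0.4, -0.0, -1.5]
grip_width: 0.0481
finger_force: 40.0
time_s: 39.1
ee_pos: [0.4059, 0.1822, 0.0249]
ee_rot: [3.142, 0.0, -2.948]
force: [0.2, 0.0, -3.3]
grip_width: 0.0481
finger_force: 40.0
```

```bash
python3 -m jog '[[0,0,0.01,0],[0,0,0.02,0],[0,0,0.02,0]]'
```

```text
time_s: 39.4
ee_pos: [0.4061, 0.1823, 0.0245]
ee_rot: [3.142, 0.001, -2.948]
force: [-4.7, -1.5, 8.4]
grip_width: 0.0482
finger_force: 40.0
```

```bash
python3 -m jog '[[0,0,-0.01,0],[0,0,-0.01,0],[0,0,-0.01,0],[0,0,-0.01,0]]' 0.75
python3 -m jog '[[0,0,-0.3,0],[0,0,-0.6,0],[0,0,-1,0],[0,0,-1,0]]' >/dev/null
python3 -m jog '[[-0.3,-0.3,-0.1,0],[-0.6,-0.5,-0.3,0],[-0.9,-0.8,-0.5,0],[-0.9,-0.8,-0.5,0],[-0.9,-0.8,-0.5,0]]' 0.68
python3 m.py w8.png | grep -E 'loupe|cyl|small|rack|large|table'
python3 -c "
from h import *
go(.4042,.029,.026,np.pi+.195)"
```

```text
time_s: 39.8
ee_pos: [0.4058, 0.1822, 0.0235]
ee_rot: [-3.142, -0.0, -2.949]
force: [0.6, 1.6, 0.0]
grip_width: 0.0659
finger_force: 0.0
time_s: 40.7
ee_pos: [0.5096, 0.1206, 0.1726]
ee_rot: [3.141, -0.002, -2.95]
force: [-0.3, -0.0, -1.3]
grip_width: 0.0599
finger_force: 0.0
rack 0.84 box [147, 212, 275, 287] ztop 0.0268 mid [0.6446 0.1226] circ 645.7 122.6 48.0 org []
rack 0.35 box [286, 58, 365, 141] ztop 0.0165 mid [0.406  0.1817] circ 405.8 181.8 41.9 org []
work_table 0.89 box [284, 59, 365, 142] ztop 0.0165 mid [0.406  0.1817] circ 405.8 181.8 41.9 org []
loupe 0.88 box [164, 45, 210, 87] ztop 0.0489 mid [0.4041 0.0292] circ 404.1 28.8 18.5 org [array([194.1,  74.5])]
loupe 0.71 box [308, 75, 355, 125] ztop 0.0281 mid [0.406  0.1816] circ 406.2 181.5 24.7 org [array([194.1,  74.5])]
cylinder 0.85 box [78, 164, 120, 196] ztop 0.0337 mid [ 0.548  -0.0671] circ 549.0 -67.8 17.7 org [array([127.5,  62.9])]
cylinder 0.85 box [300, 176, 332, 211] ztop 0.0338 mid [0.5153 0.1943] circ 515.3 194.5 17.3 org [array([127.5,  62.9])]
small_block 0.63 box [307, 74, 353, 124] ztop 0.0281 mid [0.4056 0.1817] circ 406.0 181.8 25.0 org [array([128.6,  74. ])]
large_block 0.65 box [206, 227, 235, 270] ztop 0.0208 mid [0.6164 0.0943] circ 616.4 82.7 30.3 org [array([215.1, 243.8])]
go [ 1.21  -0.7    1.476] twist -0.004 yaw now -2.949 j6 -1.6
```

View pics/w8.png

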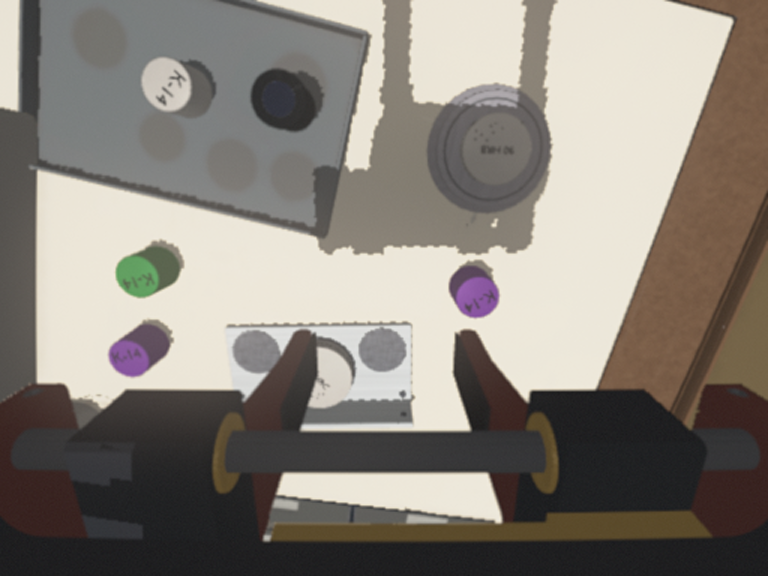

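The small block (495,148) lies centred on the table and the large block (330,372) on the rear pad, with both small pads (257,352), (382,349) free. Now the loupe goes back.

```bash
python3 -m jog '[[0.3,-0.2,0,0],[0.65,-0.45,0,0],[1,-0.7,0.1,0],[1,-0.7,0.4,0],[1,-0.7,0.4,0]]' 0.68 20 >/dev/null
python3 -m jog '[[0.21,0,0,0],[0.21,0,0.4,0],[0.21,0,0.7,0],[0.21,0,0.95,0],[0.21,0,0.95,0],[0.21,0,0.95,0]]'
python3 -c "
from h import *
go(.4042,.029,.0265,np.pi+.195)"
```

```text
time_s: 42.7
ee_pos: [0.4046, 0.0293, 0.0397]
ee_rot: [3.142, -0.0, -2.948]
force: [0.1, 0.1, 0.9]
grip_width: 0.0598
finger_force: 0.0
go [ 0.004 -0.002  0.132] twist -0.003 yaw now -2.948 j6 -1.78
```

```bash
python3 -m jog '[[0,0,0.07,0],[0,0,0.13,0],[0,0,0.13,0],[0,0,0.13,0]]'
python3 -m jog '[[0,0,0,0],[0,0,0,0],[0,0,0,0],[0,0,0,0],[0,0,0,0]]' 0.2 20
python3 -m jog '[[0,0,-0.2,0],[0,0,-0.6,0],[0,0,-0.85,0],[0,0,-0.85,0],[0,0,-0.85,0]]'
python3 -c "
from h import *
go(.5877,.1325,.11,np.pi+.195)"
```

```text
time_s: 43.1
ee_pos: [0.4043, 0.029, 0.0259]
ee_rot: [-3.142, 0.0, -2.949]
force: [0.5, -0.1, 0.1]
grip_width: 0.0596
finger_force: 0.0
time_s: 43.6
ee_pos: [0.4042, 0.029, 0.0258]
ee_rot: [-3.142, 0.0, -2.949]
force: [-0.3, -0.2, 1.2]
grip_width: 0.0357
finger_force: 20.0
time_s: 44.1
ee_pos: [0.4042, 0.029, 0.1102]
ee_rot: [-3.141, 0.0, -2.949]
force: [-0.8, 0.6, -0.6]
grip_width: 0.0356
finger_force: 20.0
go [-1.999  0.664  0.003] twist -0.004 yaw now -2.949 j6 -1.78
```

```bash
python3 -m jog '[[-0.3,0.1,0,0],[-0.65,0.21,0,0],[-1,0.33,0,0],[-1,0.33,0,0]]' >/dev/null
python3 -m jog '[[-0.3,0.1,0,0],[-0.65,0.21,0,0],[-1,0.33,0,0],[-1,0.33,0,0],[-1,0.33,0,0]]' >/dev/null
python3 -m jog '[[0,0,0.3,0],[0,0,0.6,0],[0,0,0.72,0],[0,0,0.74,0],[0,0,0.74,0],[0,0,0.74,0]]'
python3 -c "
from h import *
go(.5877,.1325,.029,np.pi+.195)"
```

```text
time_s: 45.6
ee_pos: [0.5886, 0.1321, 0.0388]
ee_rot: [-3.141, 0.003, -2.949]
force: [-0.6, 0.9, 0.1]
grip_width: 0.0356
finger_force: 20.0
go [0.009 0.005 0.098] twist -0.004 yaw now -2.949 j6 -1.6
```

```bash
python3 -m jog '[[0,0,0.03,0],[0,0,0.06,0],[0,0,0.07,0],[0,0,0.07,0]]'
python3 -m jog '[[0,0,0.01,0],[0,0,0.02,0],[0,0,0.02,0]]'
```

```text
time_s: 46.0
ee_pos: [0.5876, 0.1322, 0.0294]
ee_rot: [-3.142, -0.0, -2.948]
force: [-0.2, 0.0, -2.2]
grip_width: 0.0353
finger_force: 20.0
time_s: 46.3
ee_pos: [0.588, 0.1322, 0.0288]
ee_rot: [-3.142, 0.001, -2.948]
force: [-2.2, 0.5, 4.0]
grip_width: 0.036
finger_force: 20.0
```

Contact. I release the loupe and go for the cylinder at (0.408, -0.0493).

```bash
python3 -m jog '[[0,0,-0.01,0],[0,0,-0.01,0],[0,0,-0.01,0],[0,0,-0.01,0]]' 0.68
python3 -m jog '[[0,0,-0.3,0],[0,0,-0.6,0],[0,0,-1,0],[0,0,-1,0]]' >/dev/null
python3 -m jog '[[0.3,-0.3,0,0],[0.65,-0.65,0,0],[1,-1,0,0],[1,-1,0,0],[1,-1,0,0]]'
python3 m.py w9.png | grep -E 'loupe|cyl'
python3 -c "
from h import *
go(.4079,-.0494,.021,np.pi+.195)"
```

```text
time_s: 46.7
ee_pos: [0.5877, 0.1321, 0.0284]
ee_rot: [3.142, -0.0, -2.949]
force: [0.3, 0.4, -0.1]
grip_width: 0.059
finger_force: 0.0
time_s: 47.6
ee_pos: [0.5085, 0.0142, 0.1285]
ee_rot: [3.141, 0.001, -2.951]
force: [0.6, 0.2, 0.1]
grip_width: 0.0598
finger_force: 0.0
loupe 0.51 box [341, 255, 353, 267] ztop 0.0247 mid [0.5719 0.1323] circ 571.2 132.3 2.7 org [array([339.1, 265.5])]
cylinder 0.73 box [187, 50, 230, 96] ztop 0.0371 mid [ 0.408  -0.0498] circ 408.1 -49.8 17.5 org [array([180.6, 206.3])]
cylinder 0.65 box [151, 188, 193, 230] ztop 0.0338 mid [ 0.5487 -0.0677] circ 548.9 -67.7 17.4 org [array([180.6, 206.3])]
go [ 1.114 -0.437  1.077] twist -0.004 yaw now -2.949 j6 -1.8
```

```bash
python3 -m jog '[[0.3,-0.13,0,0],[0.65,-0.28,0,0],[1,-0.44,0,0],[1,-0.44,0,0]]' 0.68 25 >/dev/null
python3 -m jog '[[0.11,0,0.2,0],[0.11,0,0.5,0],[0.11,0,0.8,0],[0.11,0,0.95,0],[0.11,0,0.95,0],[0.11,0,0.95,0]]'
python3 -c "
from h import *
go(.408,-.0495,.021,np.pi+.195)"
```

```text
time_s: 49.45
ee_pos: [0.4089, -0.0496, 0.0346]
ee_rot: [-3.141, 0.001, -2.948]
force: [0.1, 0.1, 0.0]
grip_width: 0.0597
finger_force: 0.0
go [0.009 0.003 0.136] twist -0.003 yaw now -2.948 j6 -1.97
```

```bash
python3 -m jog '[[0.01,0,0.07,0],[0.01,0,0.12,0],[0.01,0,0.12,0],[0.01,0,0.12,0]]'
python3 -m jog '[[0,0,0,0],[0,0,0,0],[0,0,0,0],[0,0,0,0],[0,0,0,0]]' 0.2 25
python3 -m jog '[[0,0,-0.2,0],[0,0,-0.6,0],[0,0,-0.9,0],[0,0,-0.9,0],[0,0,-0.9,0]]'
python3 -c "
from h import *
go(.6096,.0223,.11,np.pi+.195)"
```

```text
time_s: 49.85
ee_pos: [0.4074, -0.0499, 0.0218]
ee_rot: [-3.142, 0.0, -2.949]
force: [-0.5, -0.6, 0.3]
grip_width: 0.0595
finger_force: 0.0
time_s: 50.35
ee_pos: [0.4074, -0.0498, 0.0218]
ee_rot: [3.142, 0.0, -2.948]
force: [-0.2, -0.4, 0.9]
grip_width: 0.0353
finger_force: 25.0
time_s: 50.85
ee_pos: [0.4074, -0.0499, 0.1111]
ee_rot: [-3.141, 0.0, -2.949]
force: [-0.2, -0.1, -2.2]
grip_width: 0.0353
finger_force: 25.0
go [-2.123  0.32   0.011] twist -0.004 yaw now -2.949 j6 -1.97
```

```bash
python3 -m jog '[[-0.3,0.05,0,0],[-0.65,0.1,0,0],[-1,0.16,0,0],[-1,0.16,0,0]]' >/dev/null
python3 -m jog '[[-0.3,0.05,0,0],[-0.65,0.1,0,0],[-1,0.16,0,0],[-1,0.16,0,0]]' >/dev/null
python3 -m jog '[[-0.12,0,0,0],[-0.12,0,0.3,0],[-0.12,0,0.6,0],[-0.12,0,0.75,0],[-0.12,0,0.75,0],[-0.12,0,0.75,0]]'
python3 -c "
from h import *
go(.6096,.0223,.025,np.pi+.195)"
```

```text
time_s: 52.25
ee_pos: [0.6088, 0.022, 0.037]
ee_rot: [-3.142, -0.0, -2.949]
force: [-0.6, -0.1, -0.9]
grip_width: 0.0355
finger_force: 25.0
go [-0.008  0.002  0.12 ] twist -0.004 yaw now -2.949 j6 -1.78
```

```bash
python3 -m jog '[[-0.01,0,0.05,0],[-0.01,0,0.09,0],[-0.01,0,0.1,0],[-0.01,0,0.1,0]]'
python3 -m jog '[[0,0,0.01,0],[0,0,0.02,0],[0,0,0.02,0]]'
```

```text
time_s: 52.65
ee_pos: [0.6103, 0.0224, 0.0267]
ee_rot: [-3.142, 0.0, -2.949]
force: [-0.7, 0.7, -1.5]
grip_width: 0.0357
finger_force: 25.0
time_s: 52.95
ee_pos: [0.6104, 0.0224, 0.0248]
ee_rot: [-3.141, 0.0, -2.949]
force: [0.3, -0.5, -1.4]
grip_width: 0.0355
finger_force: 25.0
```

```bash
python3 -m jog '[[0,0,0.01,0],[0,0,0.01,0],[0,0,0.01,0]]'
```

```text
time_s: 53.25
ee_pos: [0.6105, 0.0224, 0.0248]
ee_rot: [-3.141, 0.001, -2.949]
force: [-3.6, -0.5, 6.1]
grip_width: 0.035
finger_force: 25.0
```

```bash
python3 -m jog '[[0,0,-0.01,0],[0,0,-0.01,0],[0,0,-0.01,0],[0,0,-0.01,0]]' 0.68
python3 -m jog '[[0,0,-0.3,0],[0,0,-0.6,0],[0,0,-1,0],[0,0,-1,0]]' >/dev/null
python3 -m jog '[[0.4,0.3,-0.4,0],[0.7,0.6,-0.8,0],[0.7,0.6,-1,0],[0.7,0.6,-1,0],[0.7,0.6,-1,0]]'
python3 m.py w10.png | grep -E 'loupe|cyl|small|large|table'
```

```text
time_s: 53.65
ee_pos: [0.6102, 0.0224, 0.0243]
ee_rot: [3.142, -0.0, -2.949]
force: [0.0, -0.4, -0.6]
grip_width: 0.0591
finger_force: 0.0
time_s: 54.55
ee_pos: [0.5304, 0.0681, 0.2254]
ee_rot: [-3.141, 0.002, -2.948]
force: [-0.7, -0.2, -0.5]
grip_width: 0.0594
finger_force: 0.0
work_table 0.85 box [322, 56, 394, 130] ztop 0.0165 mid [0.4054 0.1822] circ 405.3 182.2 42.2 org [array([356.9,  93.6])]
loupe 0.73 box [278, 202, 309, 238] ztop 0.0514 mid [0.5873 0.1299] circ 587.5 132.2 18.5 org [array([288.8, 212.5])]
cylinder 0.95 box [334, 160, 364, 189] ztop 0.0339 mid [0.5148 0.195 ] circ 515.2 195.2 17.7 org [array([162.7, 162.4])]
cylinder 0.87 box [200, 204, 232, 234] ztop 0.0397 mid [0.61   0.0226] circ 610.0 22.7 17.2 org [array([162.7, 162.4])]
small_block 0.64 box [342, 69, 385, 116] ztop 0.0282 mid [0.4057 0.1813] circ 405.3 181.5 25.4 org [array([363.1,  92.8])]
large_block 0.78 box [235, 203, 275, 244] ztop 0.0208 mid [0.615  0.0816] circ 615.2 81.9 29.9 org [array([253.7, 222.3])]
```

View pics/w10.png

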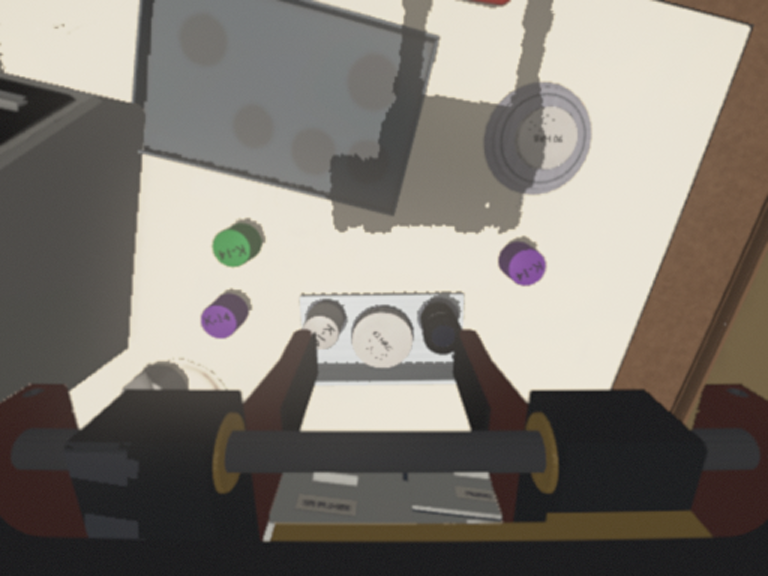

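The picture shows all four in place: cylinder (325,328), large block (382,338), loupe (440,325) and small block (545,138). Each is within about 1 mm of its target.

```bash
python3 -c "
from cell import manip
print(manip.finish_job())"
```

```text
the job is handed in; nothing more can be done
None
```

The blocks are exchanged, the loupe and cylinder are back on their own pads (all four measured within about 1 mm of their places), and the job is handed in at about 55 s; the small block briefly leaned on the tray rim when I parked it and was re-set flat, and no verdict came back.

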